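# Open the cutter case: hold the catch, draw the bolt, slide the hatch

## Robot

A 6-joint arm with a two-finger parallel gripper is mounted at the origin on a cart in front of the work surface, level with it; the furniture and walls round the work are solid. World frame = base frame: x ahead of the robot, y to its left, z up, the work surface at z = 0. Lengths are in mm, angles in rad, forces in N, time in s.
With the tool pointing down it reaches from about 275 to 875 mm from the base axis. Payload 12.5 kg.
Tool frame: the origin (TCP) lies between the finger pads; the fingertips stand 25 mm ahead of it and the grasp point (between the pads) lies 6 mm ahead of it (manip.tcp_to_tips is the distance from the TCP to the fingertips, in mm); z points along the fingers, y is the line along which they close (so a half turn about z gives the same grasp; the last joint's range is limited). The gripper opens to 85 mm and grips with 20 to 120 N. Pads are 22 mm wide; open, the fingers measure 114 mm over their backs; the gripper's body (76 mm by 85 mm) begins 54 mm behind the grasp point. The pads swing forward as they close: fully open they stand 13 mm farther back than shut.
Start: joints at [1.241, 0.351, 1.652, -0, 1.139, -0.085], TCP at [133.268, 533.596, 256.29] pointing down, gripper open.
Joint ranges: [-2.75, 2.75], [-0.79, 2.1], [0.01, 2.65], [-1.57, 4.71], [0.07, 3.14], [-2.87, 2.87]. Speed limits (rad/s): [2.22, 2.22, 2.79, 3.14, 3.14, 3.14].

## Interface

Orientations are given as a rotation vector (axis times angle).
In Python, from bench import manip, cams gives the robot as it stands.
- The arm moves only by the tool carry_out, never from a script. Its argument "rows" is a list of rows, each a list of 6 numbers: the shift along the tool's x, y, z in m, then the turn, a rotation vector about the tool's x, y, z in rad. In form: [[x, y, z, wx, wy, wz], ...]. A call has exactly 8 rows; each row is the pose to reach, as a shift and turn from the pose commanded when the call began, along the tool's axes at that moment; what a row does not reach only later rows make up. A row lasts 1/12 s, in which the tool goes at most 41.7 mm and 7.16 degrees, less where a joint would pass 70% of its speed; a pose out of reach is approached as far as the arm can. A call with a gripper value outside its range is refused whole. "gripper" is the finger opening in m, from 0 to 0.0854, set as the call begins (left out, the last holds). The fingers move at their own pace and stop on an object; "grip_force" is the grip in N (left out, the last holds). Time passes only in rows, so rows that repeat a pose let the fingers close, or fill a call up. It gives the time, the measured TCP pose, the force, the opening and the grip force at its end, in the units of the state.
- manip.get_state(): the state, without advancing time (a new reading comes with each control period).
- cams.read_camera(name): name is "side" or "top"; returns a dict with "color" (384x512x3 uint8, blue, green, red), "fovy" (degrees; the focal length in pixels is half the picture's height over the tangent of half this angle, whatever the lens; pixels are square), "cx", "cy" (the principal point, pixels), "k1" (the pictures are not rectified: a ray, as slopes to the right and down, at radius r is drawn at 1 + k1 r^2 times it, then the intrinsics apply), "R" (3x3) and "t" (3): a world point X has camera coordinates R X + t. Camera axes: x right, y down, z forward; pixel columns grow to the right and rows downward; lengths in mm; the calibration is good to about 2 mm. A picture is of the moment at which its call begins. There is no depth.
- manip.sign_off(): hands the job in; it is judged then, once.
The state is a dict: "clock": time; "joint_pos": joint angles; "joint_vel": joint speeds; "effort": joint torques, N m; "position": TCP position; "ee_rot": TCP orientation; "force": force on the tool from outside, world axes, zero at the start; "ft_torque": the same for the moment, N m; "width": opening from 0.0 (shut) to 1.0 (fully open); "finger_force": force on a finger pad.
Only numpy, scipy, OpenCV 4.12 (cv2) and the standard library are available. Lean on these libraries where they do the work, as an engineer would, in place of code of your own. Each camera call takes 0.05 s, during which the arm holds its last target. There are 200 camera calls.

## Task

Open the grey cutter case for the class. With one fingertip hold down the sprung thumb bar on its hatch, and with the other finger push the tab of the bolt beside it fully back, out of the keeper, so that the bar springs up again and keeps it there; then push the hatch fully open; its upturned flange is there for the fingers. Only push with the fingers, without forcing: do not grip the bolt, and do not move or lift anything else on the table.

Things in the scene. Friction and masses are not known exactly. Their poses are not given: they have to be found in the camera images.
- case: plain grey metal cutter case, 160 x 280 mm, rails 69 mm high; does not move. Origin: centre of its underside, on the table. z up, y along its length, x across (x away from the robot, y to its left, within 0.35 rad). On its sliding hatch (top 65 mm above the table), both lying along x: a bolt at y = +90 mm and a sprung thumb bar at y = +44 mm (hatch shut).
- keeper_mid (a point): steel keeper on the case's rail nearest the robot, 90 mm high, 25 mm along case y; this point is the middle of its top. The bolt's tongue stands in it and so locks the hatch.
- bar_top (a point): centre of the top face of the sprung thumb bar (the safety catch), 96 mm above the table. The top is flat steel, 62 mm along case x by 22 mm along case y; the housing round it is 84 mm high. It goes straight down wherever it is pressed along its length.
- catch (a joint): how far the thumb bar is down, m: 0 up, 0.008 at its stop; spring 3.2 N at 0, 6.4 N at 0.008. Its tooth blocks a lug on the bolt, which passes only while the bar is down by more than 0.005. With the bolt fully back, the released bar springs up and keeps it there; with the bolt part way, the bar stays down.
- bolt_tab (a point): middle of the top edge of the bolt's upright steel thumb tab, 113 mm above the table: a plate 8 mm thick along case x and 26 mm wide along case y, flat faces to -x and +x. 46 mm to the +y side of the thumb bar. Below the tab, the bolt's bar is 81 mm high and the straps that guide it 84 mm, so fingertips 87 mm or more above the table pass freely.
- bolt (a joint): how far the bolt is drawn back, m: 0 fully home (locked), 0.030 fully back at its stop. Grows as the tab is pushed to the case's +x, away from the keeper; friction about 2 N. Blocked after 2 mm unless the thumb bar is held down. It stays where it is left.
- hatch_flange (a point): middle of the top edge of the upturned flange on the hatch's +y end, 86 mm above the table: a steel plate 104 mm long along case x, 3 mm thick along y, rising 21 mm above the hatch. The end wall of the case beyond it is only 60 mm high, so fingertips have free room on its +y side.
- hatch (a joint): how far the hatch is slid open, m: 0 shut, 0.100 fully open at its stops. Grows as it moves to the case's -y (pushed on the +y face of its flange); friction about 2.5 N. It takes the bolt and the thumb bar with it.
- cutter_round: little fluted round steel cutter, 20 mm wide, 21 mm high, standing by the case; origin at the centre of its underside. Loose; leave it alone.
- cutter_blossom: little blossom-shaped steel cutter, 23 mm wide, 18 mm high, standing by the case; origin at the centre of its underside. Loose; leave it alone.
- stick: three-sided beech shaping stick, 28 x 105 x 25 mm high, lying along y behind the case; origin at the centre of its underside. Loose; leave it alone.
- jigger: double-ended steel measure, 39 mm wide, 96 mm high, standing behind the case; origin at the centre of its underside. Loose; leave it alone.
- mug: cream mug with a leaf pattern, 92 mm wide (127 mm with its handle), 95 mm high, on the mat right of the case; origin at the centre of its underside. Loose; leave it alone.
- bowl: empty steel bowl, 160 mm wide, 56 mm high, at the left front of the table; origin at the centre of its underside. Loose; leave it alone.
- mould: carved wooden press mould, 58 x 160 x 27 mm high, lying far to the right of the case, on the mat; origin at the centre of its underside. Loose; leave it alone.

How it is judged (in metres and radians):
On the way, in this order (a step that is already met when the one before it is completed fails the run):
1. a finger holds the thumb bar down while the bolt is still home (value of joint catch above 0.005 m and value of joint bolt below 0.006 m and contact force between the fingers and catch above 1 N), for 0.1 s.
2. the bolt is fully back, the bar is up again behind it, and the hatch is not yet open (value of joint bolt above 0.026 m and value of joint catch below 0.002 m and value of joint hatch below 0.03 m), for 0.2 s.
At the end, for the whole second after the job is handed in: the hatch is open by more than 94 of its 100 mm, the bolt is back by more than 26 of its 30 mm, and the thumb bar is up (less than 2 mm down) (value of joint hatch above 0.094 m and value of joint bolt above 0.026 m and value of joint catch below 0.002 m); the robot touches nothing.
It fails at once if the bolt is gripped or forced (more than 38 N between the fingers and the bolt) (contact force between the fingers and bolt above 38 N).
It fails at once if a loose thing on the table is moved or lifted by more than 30 mm (distance of any of cutter_round, cutter_blossom, stick, jigger, mug, bowl, mould from where it was at the start of the episode above 0.03 m).
It also fails if it takes over 54 s, if anything falls off the work surface, if the arm or the gripper's body presses on something with over 40 N, if the wrist force passes 120 N, or if a joint passes its speed limit or range.

## Working session

There is one attempt and no reset: what is moved stays moved. The work goes in short steps, Python scripts to look and compute and a tool call to move; the robot and the scene stay as the last step left them, time stands still between calls to the robot, and variables do not carry over. Pictures are saved under pics/ and viewed, at most 10 in all, crops included, and the job is handed in when it is done.

Besides the shell and the picture viewer there is one more tool, called after "Call:" by a JSON object that holds its "api" and its "payload", one argument or row to a line. carry_out: Moves the arm, as the interface text tells. Its arguments: {"type":"object","properties":{"rows":{"type":"array","items":{"type":"array","items":{"type":"number"}}},"gripper":{"type":"number"},"grip_force":{"type":"number"}},"required":["rows"]}

```bash
mkdir -p pics; cat > h.py <<'E'
import numpy as np, cv2
from bench import manip, cams
def snap(n,f):
    c=cams.read_camera(n); cv2.imwrite(f,c['color']); return c
E
python3 - <<'E'
from h import *
import pickle
for n in("top","side"):
    c=snap(n,f"pics/{n}0.png"); pickle.dump(c,open(n+'.pkl','wb')); print(n,c['fovy'],c['cx'],c['cy'],c['k1'],c['R'],c['t'])
print(manip.get_state(), manip.tcp_to_tips)
E
```

```text
top 52.57386981683924 251.8439523761739 194.32654280923023 -0.11231063419918602 [[ 0.02926627 -0.9995679  -0.00273764]
 [-0.99807161 -0.02907225 -0.05484405]
 [ 0.05474076  0.00433744 -0.99849118]] [-167.1205283   514.94701763 1320.05237365]
side 43.85595647047216 256.04625796122815 189.12545794949136 -0.09849941370912114 [[-0.99979352 -0.01817815 -0.00908106]
 [-0.00431893  0.62678634 -0.7791792 ]
 [ 0.01985592 -0.7789791  -0.62673543]] [ 519.00287677  153.05105649 1694.05208262]
{'clock': 0.1, 'joint_pos': array([ 1.24140301e+00,  3.51183486e-01,  1.65238222e+00, -1.84700494e-05,
        1.13914515e+00, -8.46155702e-02]), 'joint_vel': array([-7.22313334e-05, -2.86002431e-03, -1.20943735e-03,  7.27232752e-04,
        1.30144464e-04, -8.00259818e-04]), 'effort': array([ 3.88368335e-04, -5.06834757e+01, -2.91875428e+01, -1.06279892e-04,
        2.68987627e-03,  1.23381744e-05]), 'position': array([133.17955842, 533.32970028, 255.80322315]), 'ee_rot': array([-3.83498634e-01, -3.11788219e+00,  1.72427517e-03]), 'force': array([ 0.39675505,  0.38359663, -0.49270011]), 'ft_torque': array([-0.01709802, -0.03681418, -0.06454147]), 'finger_force': 0.0, 'width': 1.000244890873786} 25.0
```

View pics/top0.png

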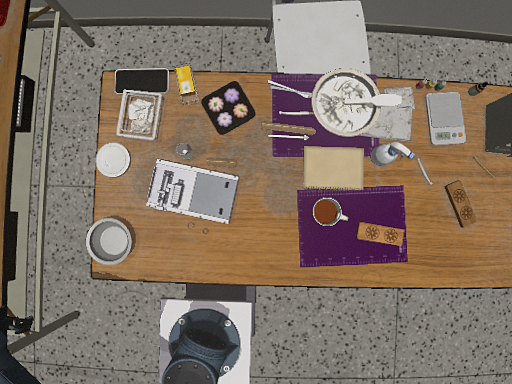

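View pics/side0.png

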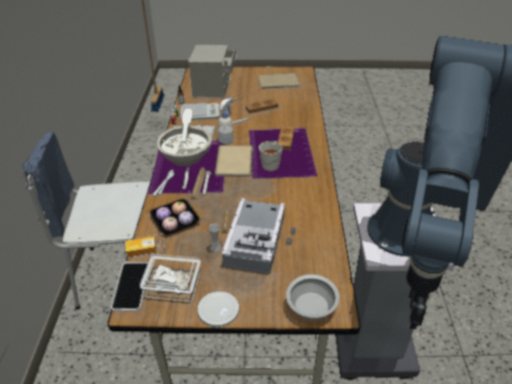

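The top view shows the case at about (193,190), with the bolt end to the left, the keeper on the bottom side and the bowl at (110,240). The side view shows it at (255,235). Next I'll enlarge both.

```bash
python3 - <<'E'
from h import *
a=cv2.imread('pics/top0.png')[150:235,138:248]; b=cv2.imread('pics/side0.png')[190:280,210:300]
cv2.imwrite('pics/ct.png',cv2.resize(a,None,fx=7,fy=7,interpolation=cv2.INTER_CUBIC))
cv2.imwrite('pics/cs.png',cv2.resize(b,None,fx=6.5,fy=6.5,interpolation=cv2.INTER_CUBIC))
E
```

```text
(no output)
```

View pics/ct.png

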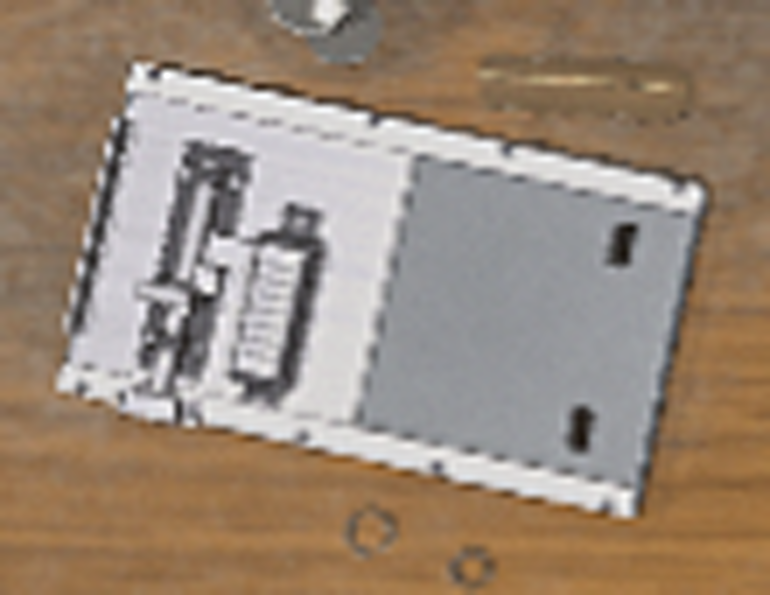

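View pics/cs.png

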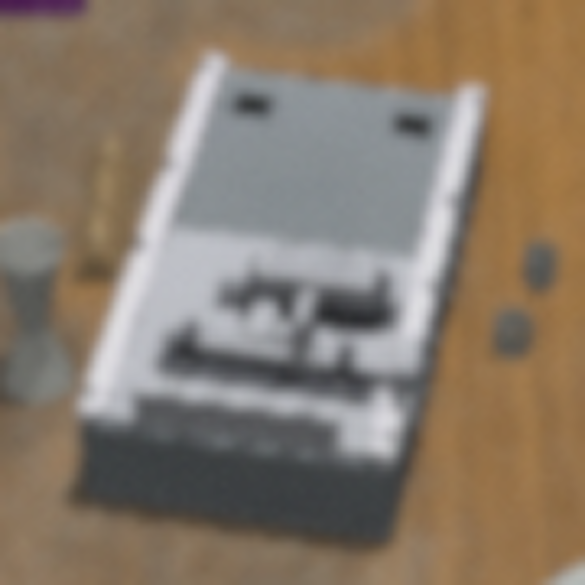

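The top crop shows the rail corners at (133,62), (708,188), (633,517) and (60,385), the thumb bar at about (270,312), the tab's top edge at about (165,294), and the flange from (120,130) to (72,330). The side crop confirms the layout, with the jigger at the far side.

```bash
cat >> h.py <<'E'
def K(c):
    f=c['color'].shape[0]/2/np.tan(np.radians(c['fovy']/2)); return np.array([[f,0,c['cx']],[0,f,c['cy']],[0,0,1]]),np.array([c['k1'],0,0,0,0])
def back(c,uv,z):
    k,d=K(c); n=cv2.undistortPoints(np.array([[uv]],float),k,d)[0,0]
    r=c['R'].T@np.array([n[0],n[1],1]); o=-c['R'].T@c['t']; return o+r*(z-o[2])/r[2]
def proj(c,X):
    k,d=K(c); return cv2.projectPoints(np.array(X,float).reshape(-1,1,3),cv2.Rodrigues(c['R'])[0],c['t'],k,d)[0][:,0]
E
python3 - <<'E'
from h import *
import pickle
c=pickle.load(open('top.pkl','rb')); s=pickle.load(open('side.pkl','rb'))
px=lambda p:(np.array(p)+.5)/7-.5+[138,150]
sx=lambda p:(np.array(p)+.5)/6.5-.5+[210,190]
P=np.array([back(c,px(p),69)[:2] for p in[(133,62),(708,188),(633,517),(60,385)]])
Q=np.array([[80,140],[80,-140],[-80,-140],[-80,140]])
m=P.mean(0); z=((P-m)@[1,1j])*np.conj(Q@[1,1j]); th=np.angle(z.sum()); print(m,th,abs(z.sum())/(Q**2).sum())
R=np.array([[np.cos(th),-np.sin(th)],[np.sin(th),np.cos(th)]])
print((P-m)@R)
for n,p,h in[('bar',(270,312),96),('tab',(165,294),113),('fl',(96,230),86)]:
    X=back(c,px(p),h); print(n,X,(X[:2]-m)@R)
for n,p,h in[('tabL',(300,300),113),('flR',(340,425),86),('flL',(138,400),86),('cornL',(85,410),69),('cornR',(400,455),69)]:
    X=back(s,sx(p),h); print(n,X,(X[:2]-m)@R)
for n,p,h in[('jig',(325,0),96),('cutr',(372,530),21),('cutb',(472,567),18)]:
    X=back(c,px(p),h); print(n,X,(X[:2]-m)@R)
E
```

```text
[523.18651909  45.4628966 ] -0.18991426000472905 0.9972192413069126
[[  78.83513025  140.81231557]
 [  79.15993134 -140.26142894]
 [ -79.4747237  -139.85139692]
 [ -78.52033789  139.30051029]]
bar [508.5677087   92.50749631  96.        ] [-23.23680045  43.43909627]
tab [514.5482105  137.89417057 113.        ] [-25.93168123  89.1387048 ]
fl [545.11068171 178.43016188  86.        ] [ -3.57087977 134.71529742]
tabL [516.58552317 137.9807155  113.        ] [-23.94733607  89.60828676]
flR [496.39353736 196.45416377  86.        ] [-54.81458604 143.21867123]
flL [595.17976058 180.79525394  86.        ] [ 45.15150877 146.48964134]
cornL [622.70855615 171.64250904  69.        ] [ 73.91315492 142.69819896]
cornR [467.20183242 200.10993703  69.        ] [-84.17155399 141.29805998]
jig [654.66408273  72.88328553  96.        ] [123.93737721  51.74701924]
cutr [407.39619588  53.34473372  21.        ] [-115.19635375  -14.11815817]
cutb [390.8581851    4.18791382  18.        ] [-122.15745431  -65.51311728]
```

```bash
cat >> h.py <<'E'
from scipy.spatial.transform import Rotation as Ro
M=np.array([523.2,45.5]);TH=-0.19
def case(p): return np.r_[M+Ro.from_euler('z',TH).as_matrix()[:2,:2]@p[:2],p[2]]
def to(p):
    "tool-frame shift (m) and turn to put the TCP at case x,y,z with tool y along case y"
    s=manip.get_state(); r=Ro.from_rotvec(s['ee_rot']); g=Ro.from_euler('z',TH)*Ro.from_matrix(np.diag([-1,1,-1]))
    R=Ro.from_euler('z',TH).as_matrix()
    print('t',s['clock'],'case pos',(R.T@(s['position']-np.r_[M,0])).round(1),'F case',(R.T@s['force']).round(1),'w',round(s['width'],3),'ff',s['finger_force'])
    if p is not None: print('shift',r.inv().apply(case(np.array(p,float))-s['position']).round(1),'turn',(r.inv()*g).as_rotvec().round(4))
E
python3 -c "
from h import *
to([-45,67,220])"
```

```text
t 0.1 case pos [-475.1  405.4  255.8] F case [ 0.3  0.5 -0.5] w 1.0 ff 0.0
shift [-448.  -314.3   36.1] turn [-0.0011 -0.0001 -0.0548]
```

Call:
{"api": "carry_out", "payload": {
  "rows": [
    [-0.028, -0.02, 0, 0, 0, -0.02],
    [-0.056, -0.04, 0, 0, 0, -0.04],
    [-0.084, -0.06, 0, 0, 0, -0.055],
    [-0.112, -0.08, 0, 0, 0, -0.055],
    [-0.14, -0.1, 0, 0, 0, -0.055],
    [-0.168, -0.12, 0, 0, 0, -0.055],
    [-0.196, -0.14, 0, 0, 0, -0.055],
    [-0.224, -0.16, 0, 0, 0, -0.055]
  ],
  "gripper": 0.031,
  "grip_force": 20
}}

```text
clock: 0.77
position: [312.5, 322.6, 256.2]
ee_rot: [-0.297, -3.127, 0.0]
force: [0.5, 0.6, 0.1]
width: 0.366
finger_force: 0.0
```

```bash
python3 -c "
from h import *
to([-45,67,220])"
```

```text
t 0.7667 case pos [-259.3  232.3  256.2] F case [0.4 0.7 0.1] w 0.366 ff 0.0
shift [-214.2 -165.4   36.2] turn [-0.0002 -0.0001  0.0004]
```

Call:
{"api": "carry_out", "payload": {
  "rows": [
    [-0.03, -0.024, 0.005, 0, 0, 0],
    [-0.06, -0.048, 0.01, 0, 0, 0],
    [-0.09, -0.072, 0.015, 0, 0, 0],
    [-0.12, -0.096, 0.02, 0, 0, 0],
    [-0.15, -0.12, 0.026, 0, 0, 0],
    [-0.18, -0.144, 0.032, 0, 0, 0],
    [-0.204, -0.16, 0.036, 0, 0, 0],
    [-0.214, -0.165, 0.036, 0, 0, 0]
  ]
}}

```text
clock: 1.43
position: [492.4, 118.9, 219.3]
ee_rot: [-0.302, -3.126, 0.001]
force: [0.6, -0.3, -0.2]
width: 0.363
finger_force: 0.0
```

```bash
python3 -c "
from h import *
to([-45,67,140])"
```

```text
t 1.4333 case pos [-44.1  66.3 219.3] F case [ 0.7 -0.2 -0.2] w 0.363 ff 0.0
shift [ 0.8  0.8 79.3] turn [-0.0007 -0.0008 -0.0025]
```

Call:
{"api": "carry_out", "payload": {
  "rows": [
    [0, 0, 0.012, 0, 0, 0],
    [0, 0, 0.026, 0, 0, 0],
    [0, 0, 0.04, 0, 0, 0],
    [0.001, 0.001, 0.054, 0, 0, 0],
    [0.001, 0.001, 0.068, 0, 0, 0],
    [0.001, 0.001, 0.076, 0, 0, 0],
    [0.001, 0.001, 0.079, 0, 0, 0],
    [0.001, 0.001, 0.079, 0, 0, 0]
  ]
}}

```text
clock: 2.1
position: [489.8, 123.0, 140.9]
ee_rot: [-0.297, -3.126, 0.0]
force: [-0.5, 0.1, -0.2]
width: 0.363
finger_force: 0.0
```

```bash
python3 - <<'E'
from h import *
to([-45,67,122])
a=snap('side','pics/side1.png')['color'][180:280,200:300]; b=snap('top','pics/top1.png')['color'][140:240,138:238]
cv2.imwrite('pics/c1.png',cv2.resize(np.hstack([a,b]),None,fx=4,fy=4,interpolation=cv2.INTER_CUBIC))
E
```

```text
t 2.1 case pos [-47.5  69.8 140.9] F case [-0.5 -0.  -0.2] w 0.363 ff 0.0
shift [-2.5 -2.8 18.9] turn [-0.0003 -0.001   0.0004]
```

View pics/c1.png

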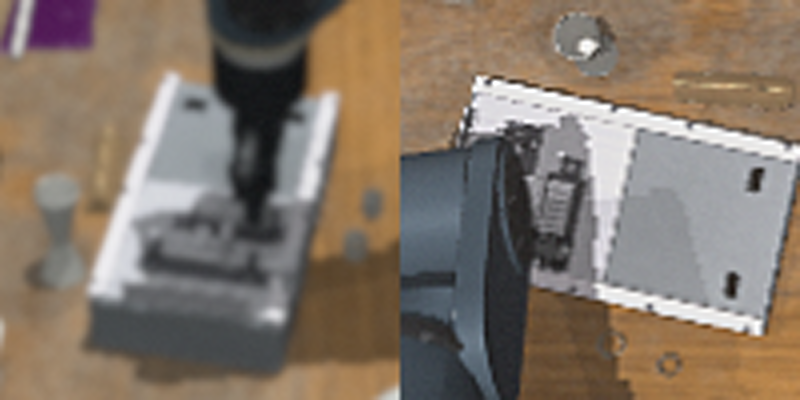

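The picture shows the fingers above the bolt and bar area (side view, tips at about (258,215)). The top view is occluded by the arm. I'll descend by feel.

Call:
{"api": "carry_out", "payload": {
  "rows": [
    [-0.001, -0.001, 0.003, 0, 0, 0],
    [-0.002, -0.002, 0.006, 0, 0, 0],
    [-0.0025, -0.003, 0.009, 0, 0, 0],
    [-0.0025, -0.003, 0.011, 0, 0, 0],
    [-0.0025, -0.003, 0.013, 0, 0, 0],
    [-0.0025, -0.003, 0.014, 0, 0, 0],
    [-0.0025, -0.003, 0.015, 0, 0, 0],
    [-0.0025, -0.003, 0.015, 0, 0, 0]
  ]
}}

```text
clock: 2.87
position: [491.9, 119.4, 126.1]
ee_rot: [-0.298, -3.127, 0.0]
force: [-0.3, 0.6, -0.2]
width: 0.36
finger_force: 0.0
```

```bash
python3 -c "
from h import *
to([-45,67,119])"
```

```text
t 2.8667 case pos [-44.7  66.7 126.1] F case [-0.4  0.6 -0.2] w 0.36 ff 0.0
shift [0.3 0.3 7.1] turn [-0.0001 -0.0002  0.0002]
```

Call:
{"api": "carry_out", "payload": {
  "rows": [
    [0, 0, 0.001, 0, 0, 0],
    [0, 0, 0.002, 0, 0, 0],
    [0, 0, 0.003, 0, 0, 0],
    [0, 0, 0.004, 0, 0, 0],
    [0, 0, 0.005, 0, 0, 0],
    [0, 0, 0.006, 0, 0, 0],
    [0, 0, 0.007, 0, 0, 0],
    [0, 0, 0.007, 0, 0, 0]
  ]
}}

```text
clock: 3.53
position: [492.0, 119.4, 119.3]
ee_rot: [0.298, 3.127, 0.0]
force: [-2.0, 0.5, 3.3]
width: 0.367
finger_force: 1.5
```

Call:
{"api": "carry_out", "payload": {
  "rows": [
    [0, 0, 0.001, 0, 0, 0],
    [0, 0, 0.002, 0, 0, 0],
    [0, 0, 0.003, 0, 0, 0],
    [0, 0, 0.004, 0, 0, 0],
    [0, 0, 0.005, 0, 0, 0],
    [0, 0, 0.0055, 0, 0, 0],
    [0, 0, 0.0055, 0, 0, 0],
    [0, 0, 0.0055, 0, 0, 0]
  ]
}}

```text
clock: 4.2
position: [492.0, 119.4, 113.8]
ee_rot: [0.298, 3.127, 0.0]
force: [-1.0, 0.9, 4.6]
width: 0.362
finger_force: 2.6
```

```bash
python3 -c "
from h import *
to([-45,67,113.5])"
```

```text
t 4.2 case pos [-44.6  66.7 113.8] F case [-1.2  0.7  4.6] w 0.362 ff 2.6299469825698907
shift [0.4 0.3 0.3] turn [0.0001 0.0001 0.0002]
```

Call:
{"api": "carry_out", "payload": {
  "rows": [
    [0, 0, 0.0005, 0, 0, 0],
    [0, 0, 0.001, 0, 0, 0],
    [0, 0, 0.0015, 0, 0, 0],
    [0, 0, 0.0015, 0, 0, 0],
    [0, 0, 0.0015, 0, 0, 0],
    [0, 0, 0.0015, 0, 0, 0],
    [0, 0, 0.0015, 0, 0, 0],
    [0, 0, 0.0015, 0, 0, 0]
  ]
}}

```text
clock: 4.87
position: [492.0, 119.5, 112.4]
ee_rot: [0.298, 3.127, 0.0]
force: [-1.7, 1.7, 6.7]
width: 0.363
finger_force: 3.1
```

```bash
python3 -c "
from h import *
for i in range(4):
  to(None); cams.read_camera('side')"
```

```text
t 4.8667 case pos [-44.6  66.7 112.4] F case [-2.   1.3  6.7] w 0.363 ff 3.1419102328800363
t 4.9167 case pos [-44.6  66.7 112.4] F case [-0.9  1.2  6.4] w 0.364 ff 3.141758932979428
t 4.9667 case pos [-44.6  66.7 112.4] F case [-1.8  0.6  5.7] w 0.36 ff 3.141845491627464
t 5.0167 case pos [-44.6  66.7 112.4] F case [-2.6  0.6  6.2] w 0.361 ff 3.141697212922736
```

Call:
{"api": "carry_out", "payload": {
  "rows": [
    [-0.001, 0, 0, 0, 0, 0],
    [-0.002, 0, 0, 0, 0, 0],
    [-0.003, 0, 0, 0, 0, 0],
    [-0.004, 0, 0, 0, 0, 0],
    [-0.005, 0, 0, 0, 0, 0],
    [-0.006, 0, 0, 0, 0, 0],
    [-0.007, 0, 0, 0, 0, 0],
    [-0.008, 0, 0, 0, 0, 0]
  ]
}}

```text
clock: 5.73
position: [498.3, 118.1, 112.3]
ee_rot: [-0.298, -3.124, 0.001]
force: [-10.4, 1.5, 13.5]
width: 0.36
finger_force: 7.1
```

```bash
python3 -c "
from h import *
to(None)"
```

```text
t 5.7333 case pos [-38.1  66.6 112.3] F case [-10.5  -0.5  13.5] w 0.36 ff 7.125758205002057
```

Call:
{"api": "carry_out", "payload": {
  "rows": [
    [0, 0, 0, 0, 0, 0],
    [0, 0, 0, 0, 0, 0],
    [0, 0, 0, 0, 0, 0],
    [0, 0, 0, 0, 0, 0],
    [0, 0, 0, 0, 0, 0],
    [0, 0, 0, 0, 0, 0],
    [0, 0, 0, 0, 0, 0],
    [0, 0, 0, 0, 0, 0]
  ]
}}

```text
clock: 6.4
position: [498.5, 118.0, 112.3]
ee_rot: [-0.298, -3.124, 0.001]
force: [-9.4, 2.4, 11.9]
width: 0.366
finger_force: 6.6
```

```bash
python3 -c "
from h import *
to(None)
a=snap('side','pics/side2.png')['color'][200:270,220:300]
cv2.imwrite('pics/c2.png',cv2.resize(a,None,fx=8,fy=8,interpolation=cv2.INTER_CUBIC))"
```

```text
t 6.4 case pos [-38.   66.6 112.3] F case [-9.7  0.6 11.9] w 0.366 ff 6.566215009661391
```

View pics/c2.png

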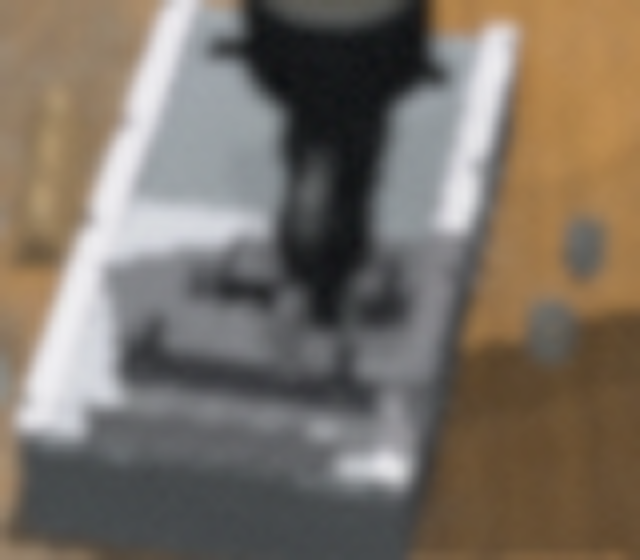

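Call:
{"api": "carry_out", "payload": {
  "rows": [
    [-0.0005, 0, 0, 0, 0, 0],
    [-0.001, 0, 0, 0, 0, 0],
    [-0.0015, 0, 0, 0, 0, 0],
    [-0.002, 0, 0, 0, 0, 0],
    [-0.002, 0, 0, 0, 0, 0],
    [-0.002, 0, 0, 0, 0, 0],
    [-0.002, 0, 0, 0, 0, 0],
    [-0.002, 0, 0, 0, 0, 0]
  ]
}}

```text
clock: 7.12
position: [500.3, 117.7, 112.3]
ee_rot: [-0.298, -3.124, 0.001]
force: [-9.5, 1.0, 13.1]
width: 0.363
finger_force: 7.0
```

```bash
python3 -c "
from h import *
to(None)"
```

```text
t 7.1167 case pos [-36.1  66.6 112.3] F case [-9.5 -0.8 13.1] w 0.363 ff 6.956089173036162
```

It slides freely, since the force stays constant. I'll ease up slightly and keep pushing.

Call:
{"api": "carry_out", "payload": {
  "rows": [
    [-0.001, 0, -0.0005, 0, 0, 0],
    [-0.002, 0, -0.0005, 0, 0, 0],
    [-0.003, 0, -0.0005, 0, 0, 0],
    [-0.004, 0, -0.0005, 0, 0, 0],
    [-0.005, 0, -0.0005, 0, 0, 0],
    [-0.006, 0, -0.0005, 0, 0, 0],
    [-0.007, 0, -0.0005, 0, 0, 0],
    [-0.008, 0, -0.0005, 0, 0, 0]
  ]
}}

```text
clock: 7.78
position: [508.7, 116.1, 112.5]
ee_rot: [-0.297, -3.125, 0.001]
force: [-6.9, 0.3, 6.3]
width: 0.365
finger_force: 3.9
```

```bash
python3 -c "
from h import *
to(None)"
```

```text
t 7.7833 case pos [-27.6  66.6 112.5] F case [-6.9 -1.   6.3] w 0.365 ff 3.92604369786568
```

Call:
{"api": "carry_out", "payload": {
  "rows": [
    [-0.0015, 0, 0, 0, 0, 0],
    [-0.003, 0, 0, 0, 0, 0],
    [-0.0045, 0, 0, 0, 0, 0],
    [-0.006, 0, 0, 0, 0, 0],
    [-0.0075, 0, 0, 0, 0, 0],
    [-0.009, 0, 0, 0, 0, 0],
    [-0.0105, 0, 0, 0, 0, 0],
    [-0.012, 0, 0, 0, 0, 0]
  ]
}}

```text
clock: 8.45
position: [520.5, 113.8, 112.5]
ee_rot: [-0.297, -3.125, 0.0]
force: [-6.1, 2.2, 6.7]
width: 0.364
finger_force: 3.9
```

```bash
python3 -c "
from h import *
to(None)"
```

```text
t 8.45 case pos [-15.6  66.6 112.5] F case [-6.4  1.   6.7] w 0.364 ff 3.9440471108537167
```

Call:
{"api": "carry_out", "payload": {
  "rows": [
    [-0.0006, 0, 0, 0, 0, 0],
    [-0.0012, 0, 0, 0, 0, 0],
    [-0.0018, 0, 0, 0, 0, 0],
    [-0.0024, 0, 0, 0, 0, 0],
    [-0.003, 0, 0, 0, 0, 0],
    [-0.0036, 0, 0, 0, 0, 0],
    [-0.004, 0, 0, 0, 0, 0],
    [-0.004, 0, 0, 0, 0, 0]
  ]
}}

```text
clock: 9.12
position: [524.5, 113.1, 112.5]
ee_rot: [-0.297, -3.125, 0.0]
force: [-4.7, 1.2, 6.4]
width: 0.364
finger_force: 3.7
```

```bash
python3 -c "
from h import *
to(None)"
```

```text
t 9.1167 case pos [-11.5  66.6 112.5] F case [-4.8  0.3  6.4] w 0.364 ff 3.740056659153197
```

Call:
{"api": "carry_out", "payload": {
  "rows": [
    [-0.0003, 0, 0, 0, 0, 0],
    [-0.0006, 0, 0, 0, 0, 0],
    [-0.0009, 0, 0, 0, 0, 0],
    [-0.0012, 0, 0, 0, 0, 0],
    [-0.0015, 0, 0, 0, 0, 0],
    [-0.0018, 0, 0, 0, 0, 0],
    [-0.002, 0, 0, 0, 0, 0],
    [-0.002, 0, 0, 0, 0, 0]
  ]
}}

```text
clock: 9.78
position: [526.2, 112.8, 112.5]
ee_rot: [-0.297, -3.125, 0.0]
force: [-7.7, 1.9, 7.8]
width: 0.365
finger_force: 4.4
```

```bash
python3 -c "
from h import *
to(None)"
```

```text
t 9.7833 case pos [ -9.8  66.6 112.5] F case [-7.9  0.4  7.8] w 0.365 ff 4.446881816256791
```

Call:
{"api": "carry_out", "payload": {
  "rows": [
    [-0.0002, 0, 0, 0, 0, 0],
    [-0.0004, 0, 0, 0, 0, 0],
    [-0.0006, 0, 0, 0, 0, 0],
    [-0.0008, 0, 0, 0, 0, 0],
    [-0.001, 0, 0, 0, 0, 0],
    [-0.001, 0, 0, 0, 0, 0],
    [-0.001, 0, 0, 0, 0, 0],
    [-0.001, 0, 0, 0, 0, 0]
  ]
}}

```text
clock: 10.45
position: [526.4, 112.7, 112.5]
ee_rot: [-0.297, -3.123, 0.001]
force: [-11.9, 3.7, 10.7]
width: 0.359
finger_force: 7.0
```

```bash
python3 -c "
from h import *
to(None)"
```

```text
t 10.45 case pos [ -9.6  66.6 112.5] F case [-12.4   1.4  10.7] w 0.359 ff 6.994200662593357
```

The bolt is at its stop, so I'll lift.

Call:
{"api": "carry_out", "payload": {
  "rows": [
    [0, 0, -0.002, 0, 0, 0],
    [0, 0, -0.005, 0, 0, 0],
    [0.0005, 0, -0.009, 0, 0, 0],
    [0.001, 0, -0.014, 0, 0, 0],
    [0.001, 0, -0.022, 0, 0, 0],
    [0.001, 0, -0.035, 0, 0, 0],
    [0.001, 0, -0.05, 0, 0, 0],
    [0.001, 0, -0.06, 0, 0, 0]
  ]
}}

```text
clock: 11.12
position: [528.1, 112.6, 174.6]
ee_rot: [0.298, 3.125, 0.001]
force: [0.5, -0.0, -0.2]
width: 0.366
finger_force: 0.0
```

```bash
python3 -c "
from h import *
to([-3,175,172])"
```

```text
t 11.1167 case pos [ -7.8  66.8 174.6] F case [ 0.5  0.1 -0.2] w 0.366 ff 0.0
shift [ -4.8 108.2   2.7] turn [0.0007 0.0024 0.0001]
```

Call:
{"api": "carry_out", "payload": {
  "rows": [
    [-0.001, 0.012, 0, 0, 0, 0],
    [-0.002, 0.028, 0, 0, 0, 0],
    [-0.003, 0.044, 0, 0, 0, 0],
    [-0.004, 0.06, 0, 0, 0, 0],
    [-0.005, 0.076, 0, 0, 0, 0],
    [-0.005, 0.092, 0, 0, 0, 0],
    [-0.005, 0.104, 0, 0, 0, 0],
    [-0.005, 0.108, 0, 0, 0, 0]
  ],
  "gripper": 0
}}

```text
clock: 11.78
position: [552.7, 219.7, 172.5]
ee_rot: [0.296, 3.128, 0.0]
force: [-0.9, -0.5, -0.4]
width: -0.002
finger_force: 0.0
```

```bash
python3 - <<'E'
from h import *
to([-3,175,98])
a=snap('side','pics/side3.png')['color'][190:280,210:300]; 
cv2.imwrite('pics/c3.png',cv2.resize(a,None,fx=6.5,fy=6.5,interpolation=cv2.INTER_CUBIC))
E
```

```text
t 11.7833 case pos [ -3.9 176.6 172.5] F case [-0.8 -0.7 -0.4] w -0.002 ff 0.0
shift [-0.9 -1.7 74.5] turn [0.0003 0.     0.0015]
```

View pics/c3.png

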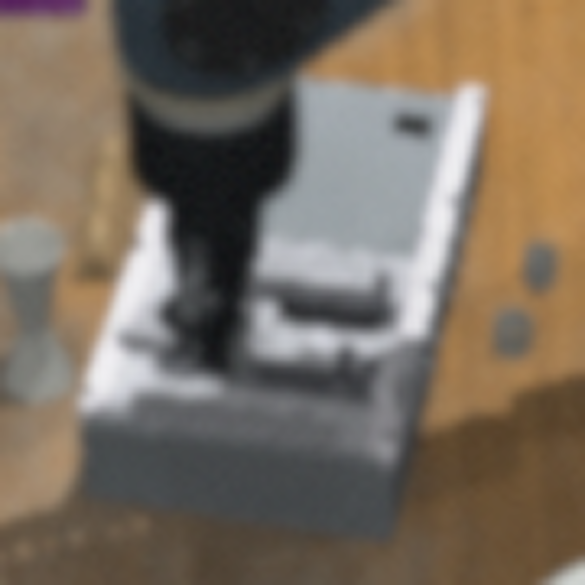

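The side crop shows the bar up, the bolt no longer in the keeper, and the gripper (tip about (215,360)) beyond the flange. I'll descend behind the flange.

Call:
{"api": "carry_out", "payload": {
  "rows": [
    [0, 0, 0.01, 0, 0, 0],
    [0, 0, 0.022, 0, 0, 0],
    [0, 0, 0.034, 0, 0, 0],
    [0, 0, 0.046, 0, 0, 0],
    [0, 0, 0.058, 0, 0, 0],
    [0, 0, 0.068, 0, 0, 0],
    [0, 0, 0.073, 0, 0, 0],
    [0, 0, 0.0745, 0, 0, 0]
  ]
}}

```text
clock: 12.5
position: [552.1, 217.5, 97.0]
ee_rot: [-0.298, -3.126, 0.001]
force: [-0.1, 0.6, -0.5]
width: 0.0
finger_force: 0.0
```

Call:
{"api": "carry_out", "payload": {
  "rows": [
    [0, -0.002, 0, 0, 0, 0],
    [0, -0.005, 0, 0, 0, 0],
    [0, -0.008, 0, 0, 0, 0],
    [0, -0.011, 0, 0, 0, 0],
    [0, -0.014, 0, 0, 0, 0],
    [0, -0.017, 0, 0, 0, 0],
    [0, -0.019, 0, 0, 0, 0],
    [0, -0.021, 0, 0, 0, 0]
  ]
}}

```text
clock: 13.17
position: [548.7, 197.0, 98.5]
ee_rot: [0.298, 3.127, 0.001]
force: [0.3, 3.7, 0.4]
width: 0.003
finger_force: 1.4
```

```bash
python3 -c "
from h import *
to([-3,55,98])"
```

```text
t 13.1667 case pos [ -3.6 153.6  98.5] F case [-0.4  3.7  0.4] w 0.003 ff 1.4151830831542611
shift [ -0.6 -98.6   0.4] turn [ 0.0006  0.0003 -0.0001]
```

Call:
{"api": "carry_out", "payload": {
  "rows": [
    [0, -0.004, 0, 0, 0, 0],
    [0, -0.009, 0, 0, 0, 0],
    [0, -0.015, 0, 0, 0, 0],
    [0, -0.021, 0, 0, 0, 0],
    [0, -0.027, 0, 0, 0, 0],
    [0, -0.033, 0, 0, 0, 0],
    [0, -0.039, 0, 0, 0, 0],
    [0, -0.045, 0, 0, 0, 0]
  ]
}}

```text
clock: 13.83
position: [540.2, 152.3, 98.4]
ee_rot: [0.298, 3.127, 0.0]
force: [2.0, 3.4, 0.9]
width: -0.001
finger_force: 1.7
```

Call:
{"api": "carry_out", "payload": {
  "rows": [
    [0, -0.006, 0, 0, 0, 0],
    [0, -0.012, 0, 0, 0, 0],
    [0, -0.018, 0, 0, 0, 0],
    [0, -0.024, 0, 0, 0, 0],
    [0, -0.03, 0, 0, 0, 0],
    [0, -0.036, 0, 0, 0, 0],
    [0, -0.041, 0, 0, 0, 0],
    [0, -0.045, 0, 0, 0, 0]
  ]
}}

```text
clock: 14.5
position: [531.5, 108.1, 98.3]
ee_rot: [-0.298, -3.127, 0.0]
force: [1.9, 3.0, 0.6]
width: -0.002
finger_force: 1.5
```

```bash
python3 -c "
from h import *
to([-3,55,98])"
```

```text
t 14.5 case pos [-3.7 63.  98.3] F case [1.3 3.3 0.6] w -0.002 ff 1.5180594963021576
shift [-0.7 -8.   0.3] turn [-0.0001 -0.0002  0.    ]
```

Call:
{"api": "carry_out", "payload": {
  "rows": [
    [0, -0.0015, 0, 0, 0, 0],
    [0, -0.003, 0, 0, 0, 0],
    [0, -0.0045, 0, 0, 0, 0],
    [0, -0.006, 0, 0, 0, 0],
    [0, -0.007, 0, 0, 0, 0],
    [0, -0.008, 0, 0, 0, 0],
    [0, -0.008, 0, 0, 0, 0],
    [0, -0.008, 0, 0, 0, 0]
  ]
}}

```text
clock: 15.17
position: [529.9, 100.8, 98.2]
ee_rot: [-0.298, -3.127, 0.0]
force: [0.1, 0.8, 0.2]
width: -0.002
finger_force: 0.4
```

Call:
{"api": "carry_out", "payload": {
  "rows": [
    [0, -0.0005, 0, 0, 0, 0],
    [0, -0.001, 0, 0, 0, 0],
    [0, -0.0015, 0, 0, 0, 0],
    [0, -0.002, 0, 0, 0, 0],
    [0, -0.0025, 0, 0, 0, 0],
    [0, -0.003, 0, 0, 0, 0],
    [0, -0.003, 0, 0, 0, 0],
    [0, -0.003, 0, 0, 0, 0]
  ]
}}

```text
clock: 15.83
position: [529.8, 99.7, 98.3]
ee_rot: [0.298, 3.127, 0.004]
force: [2.9, 17.2, -2.1]
width: 0.001
finger_force: 8.7
```

```bash
python3 -c "
from h import *
to([-3,55,98])"
```

```text
t 15.8333 case pos [-3.8 54.5 98.3] F case [-0.4 17.4 -2.1] w 0.001 ff 8.724631955847144
shift [-0.8  0.5  0.3] turn [ 0.0029  0.0005 -0.0003]
```

The force has risen to 17 N, so the hatch is at its stop. I'll back off along +y, then lift.

Call:
{"api": "carry_out", "payload": {
  "rows": [
    [0, 0.003, 0, 0, 0, 0],
    [0, 0.008, 0, 0, 0, 0],
    [0, 0.014, 0, 0, 0, 0],
    [0, 0.02, -0.005, 0, 0, 0],
    [0, 0.026, -0.02, 0, 0, 0],
    [0, 0.03, -0.045, 0, 0, 0],
    [0, 0.035, -0.075, 0, 0, 0],
    [0, 0.04, -0.11, 0, 0, 0]
  ]
}}

```text
clock: 16.5
position: [536.4, 137.6, 208.9]
ee_rot: [-0.297, -3.125, 0.001]
force: [1.0, 0.2, -0.9]
width: -0.005
finger_force: 0.0
```

Call:
{"api": "carry_out", "payload": {
  "rows": [
    [0.02, 0.02, -0.01, 0, 0, 0],
    [0.04, 0.05, -0.02, 0, 0, 0],
    [0.06, 0.08, -0.03, 0, 0, 0],
    [0.08, 0.11, -0.03, 0, 0, 0],
    [0.1, 0.14, -0.03, 0, 0, 0],
    [0.11, 0.17, -0.03, 0, 0, 0],
    [0.12, 0.19, -0.03, 0, 0, 0],
    [0.12, 0.2, -0.03, 0, 0, 0]
  ]
}}

```text
clock: 17.17
position: [455.5, 359.0, 238.6]
ee_rot: [-0.294, -3.128, -0.0]
force: [0.1, 0.2, 0.0]
width: 0.003
finger_force: 0.0
```

```bash
python3 - <<'E'
from h import *
to(None)
a=snap('side','pics/side4.png')['color'][190:280,210:300]; b=snap('top','pics/top4.png')['color'][150:240,145:245]
cv2.imwrite('pics/c4.png',cv2.resize(np.hstack([a,b]),None,fx=4.2,fy=4.2,interpolation=cv2.INTER_CUBIC))
E
```

```text
t 17.1667 case pos [-125.7  295.   238.6] F case [0.1 0.2 0. ] w 0.003 ff 0.0
```

View pics/c4.png

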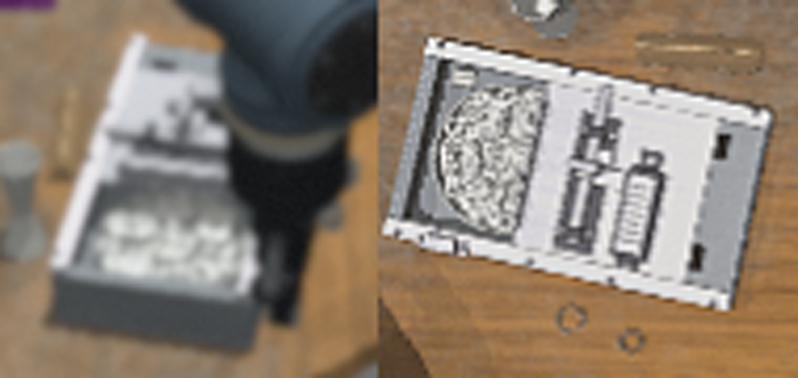

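The top view shows the hatch fully open with its flange at about (535,165). The bolt is back with its tab at about (605,165), the bar looks up, and the loose things are undisturbed.

```bash
python3 -c "
from bench import manip
print(manip.sign_off())"
```

```text
the job is handed in; nothing more can be done
None
```

I handed the job in at about 17 s: the bolt was pushed to its stop, the bar sprang up behind it, the hatch was pushed to its stop, and the arm was clear. The final pictures show nothing else near the case moved, but the judge returned no verdict.

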